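Rub down the label on a running sled

ROBOT

A 6-joint arm with a two-finger parallel gripper is mounted at the origin on the work surface. World frame = base frame: x ahead of the robot, y to its left, z up, the work surface at z = 0. Lengths are in m, angles in rad, forces in N, time in s.
With the tool pointing down it reaches from about 0.325 to 0.775 m from the base axis. Payload 5.5 kg.
Tool frame: the origin (TCP) lies midway between the tips of the shut fingers; the grasp point (between the pads) lies 19 mm behind it (manip.hold_point_z is the distance from the TCP to the grasp point, in m); z points along the fingers, y is the direction in which the jaws open and shut (so a half turn about z gives the same grasp; the last joint's range is limited). The gripper opens to 85 mm and grips with 20 to 120 N. Pads are 22 mm wide; open, the fingers measure 114 mm over their backs; the gripper's body (76 mm by 85 mm) begins 54 mm behind the grasp point. The pads swing forward as they close: fully open they stand 13 mm farther back than shut.
Start: joints at [-1.242, 0.091, 1.231, -0, 1.82, -0.057], TCP at [0.226, -0.556, 0.231] pointing down, gripper open.
Joint ranges: [-2.87, 2.87], [-0.86, 2.18], [0.17, 2.46], [-1.51, 4.65], [0.06, 2.69], [-2.65, 2.65]. Speed limits (rad/s): [2.57, 2.57, 3.01, 3.14, 3.14, 3.14].

INTERFACE

Orientations are given as a 3x3 rotation matrix whose columns are the frame's x, y, z axes.
In Python, from rig import manip, capture, job gives the robot as it stands.
- The arm moves only by the shell command python3 -m crank 'ROWS' [OPENING] [FORCE]. ROWS is JSON, a list of rows, each an object with "travel": the shift along the tool's x, y, z in m, a list of three; "yaw": the turn about the tool's z in degrees. A call has 1 to 12 rows; each row is the pose to reach, as a shift and turn from the pose commanded when the call began, along the tool's axes at that moment; what a row does not reach only later rows make up. A row lasts 1/12 s, in which the tool goes at most 41.7 mm and 7.16 degrees, less where a joint would pass 70% of its speed; a pose out of reach is approached as far as the arm can. A call with a gripper value outside its range is refused whole. OPENING is the gripper command: -1 is fully open, 1 is shut, values between are in proportion, set as the call begins (- or left out, the last holds). The fingers move at their own pace and stop on an object; FORCE is the grip in N (left out, the last holds). Time passes only in rows, so rows that repeat a pose let the fingers close. It gives the time, the measured TCP pose, the force and the opening at its end, in the units of the state.
- manip.get_obs(): the state, without advancing time (a new reading comes with each control period).
- capture(name): name is "side" or "top"; returns a dict with "pixels" (420x560x3 uint8, red, green, blue), "range_z" (420x560 float32, m along the optical axis (not along the pixel's ray), 0 where there is no reading), "intrinsics" (3x3 intrinsics, pixels), "rvec" (rotation vector, rad) and "tvec" (3), from world to camera coordinates, as OpenCV has them. Camera axes: x right, y down, z forward; pixel columns grow to the right and rows downward; lengths in m; the calibration is good to about 2 mm. A picture is of the moment at which its call begins.
- job.hand_in(): hands the job in, once; it reports no verdict.
The state is a dict: "time": time; "joint_positions": joint angles; "qvel": joint speeds; "joint_efforts": joint torques, N m; "eef_pos": TCP position; "eef_rot": TCP orientation; "contact_force": force on the tool from outside, world axes, zero at the start; "torque": the same for the moment, N m; "gripper_width": finger opening in m.
Only numpy, scipy, OpenCV 4.12 (cv2) and the standard library are available. Lean on these libraries where they do the work, as an engineer would, in place of code of your own. Each camera call takes 0.05 s, during which the arm holds its last target. There are 200 camera calls.

TASK

Push the sled by its red plate in one go out to its far stop and get off the plate, so that the weight draws it home by itself. While it runs back, stroke the label on the wavy blue shell with the closed fingertips from its green end to its yellow end, keeping the sprung shell pressed down about 20 mm (at least 10 mm all the while the yellow pointer goes from the green mark to the red mark, never more than 30 mm). Do not drag the sled back or disturb the blue and red card packs; finish with the sled home and the shell up, untouched.

Things in the scene. Friction and masses are not known exactly. Their poses are not given: they have to be found in the camera images.
- station: The rub-down station, fixed on the table; its place and yaw change. Grey base 150 (its x) x 660 (its y) x 20 mm high with two rails and black end blocks 60 mm high. Origin at the centre of the underside; its y axis is the direction in which the sled is pushed out, z up. s, below, is measured along station +y from the sled's centre.
- sled (a joint): Travel of the sled along station +y, m: 0 home (sled centre at station y = -140 mm), 0.28 far stop. Let go, it runs home by itself at about 30 mm/s (20 to 45: the weight is uncertain). Nominal return force 6 N, air damper 190 N s/m, sled with shell 1.5 kg; pushing out at 40 mm/s takes about 14 N. Pressing on the rising side of the shell slows the return, on the falling side speeds it up.
- shell (a joint): How far the sprung shell is pressed down from rest, m: 0 up, 0.042 bottomed. Spring 180 N/m with 0.3 N preload, so 20 mm takes about 3.9 N downward; moving mass 0.9 kg, lightly damped (5 N s/m), it bobs with a period of about 0.45 s.
- tower (a point): Top of the aluminium weight tower with its pulley, 190 mm above the table, on the side away from the robot: the tower fills station x = 105 to 165 mm, y = -315 to -235 mm. The brass weight in it rises as the sled goes out.
- green_mark (a point): Green mark on the base's robot-side edge, at station y = +50 mm. The yellow pointer at the sled's centre is here when the sled's travel is 0.19.
- red_mark (a point): Red mark on the base's robot-side edge, at station y = -100 mm. The yellow pointer is here when the sled's travel is 0.04.
- push_face (a point): Point on the outer face of the red push plate at the sled's end, on its centre line, at s = -145 mm and 137 mm above the table; the face looks to station -y. The plate is 70 mm wide (station x), 8 mm thick, its top edge 157 mm above the table; it does not sink with the shell. The shell begins 27 mm beyond it. The sled's deck, 120 x 300 mm, is 52 mm above the table.
- label_start (a point): Point on the shell's top surface at s = -70 mm on the centre line, middle of the green end of the label. Moves with sled and shell; axes parallel to the station's. The label is a strip 45 mm wide (station x) from s = -80 to +80 mm, green up to s = -60, white, then yellow from s = +60.
- label_crest (a point): Point on the shell's top surface at its crest, s = +15 mm, centre line. The blue shell is 90 mm wide and runs from s = -110 to +110 mm. Height of its top above the table when up: 128 + 16 cos(pi (s - 15) / 100) mm with s in mm: 112 mm in the valley at s = -85, 144 mm at the crest, 117 mm at s = +80. The surface is slick (friction about 0.12).
- label_end (a point): Point on the shell's top surface at s = +70 mm on the centre line, middle of the yellow end of the label. Moves with sled and shell; axes parallel to the station's.
- blue_packs: Bystander, leave alone: stack of blue card packs, 150 x 105 x 36 mm high; origin at the centre of its underside.
- red_packs: Bystander, leave alone: stack of red and orange card packs, 110 x 80 x 24 mm high; origin at the centre of its underside.

How it is judged:
By the outcome, as a careful person would: the job done as asked, in the order asked, and still so for the second after the job is handed in, with the robot touching nothing.
It also fails if it takes over 64 s, if anything falls off the work surface, if the arm or the gripper's body presses on something with over 40 N, if the wrist force passes 120 N, or if a joint passes its speed limit or range.

## Working session

There is one attempt and no reset: what is moved stays moved. The work goes in short steps, Python scripts to look and compute and a shell command to move; the robot and the scene stay as the last step left them, time stands still between calls to the robot, and variables do not carry over. Pictures are saved under pics/ and viewed, about 8 in all and at most 12, crops included, and the job is handed in when it is done.

```bash
ls; mkdir -p pics
python3 - <<'E'
from rig import manip,capture
import cv2,numpy as np
o=manip.get_obs();print(o['time'],o['eef_pos'],o['eef_rot'],o['gripper_width'],o['contact_force'])
for n in('top','side'):
    c=capture(n);np.savez('pics/%s0.npz'%n,**c)
    cv2.imwrite('pics/%s0.png'%n,cv2.resize(c['pixels'][:,:,::-1],(800,600)))
    print(n,c['intrinsics'],c['rvec'],c['tvec'])
E
```

```text
pics
0.0 [ 0.22569391 -0.55563057  0.23013942] [[ 9.26496286e-01  3.76303384e-01 -6.29160088e-04]
 [ 3.76303895e-01 -9.26494473e-01  1.83596752e-03]
 [ 1.07967447e-04 -1.93777248e-03 -9.99998117e-01]] 0.08555958330398333 [-0.19182333 -0.56975642 -1.00306126]
top [[417.35904563   0.         272.4398683 ]
 [  0.         417.35904563 209.10378205]
 [  0.           0.           1.        ]] [ 2.0752108  -2.13342905  0.23583504] [0.02881769 0.59012376 1.37317267]
side [[382.79101793   0.         279.85895034]
 [  0.         382.79101793 208.44412514]
 [  0.           0.           1.        ]] [ 0.11316804 -2.77795319  1.43982179] [0.57072957 0.12030768 1.22893204]
```

View pics/top0.png

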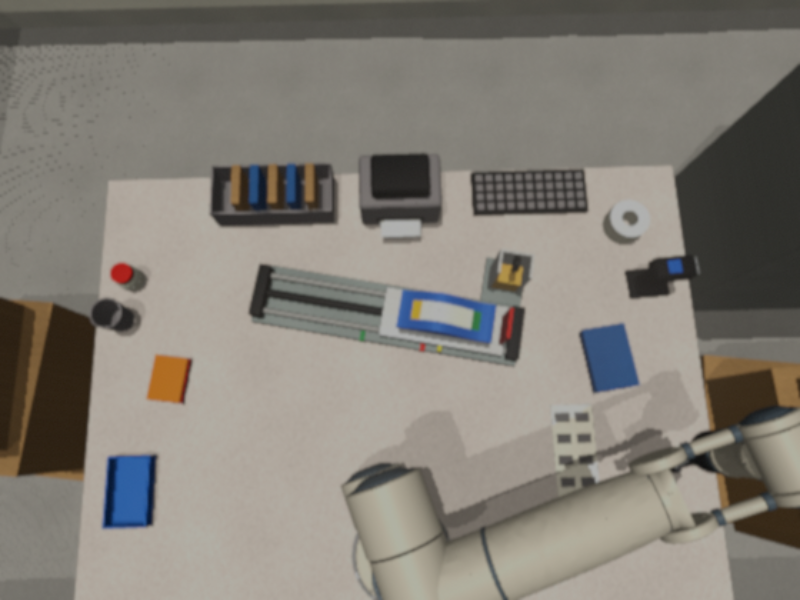

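View pics/side0.png

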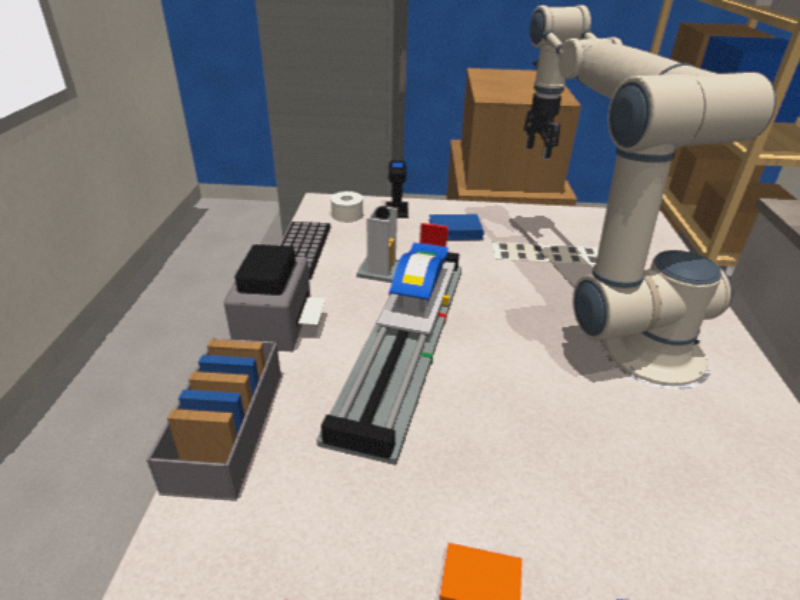

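The top view shows the station running from the red plate end (resized px ~(510,330)) to the far block (260,290). The label's green end is at (477,320) and its yellow end at (416,310). The tower is at (508,275), and the blue packs at (610,357) are beyond the plate. The red packs are at (170,380). Next I'll get metric positions from depth.

```bash
cat > h.py <<'E'
import cv2,numpy as np
def cloud(c):
    K=c['intrinsics'];R=cv2.Rodrigues(c['rvec'])[0];z=c['range_z']
    v,u=np.mgrid[:420,:560]
    p=np.stack([(u-K[0,2])/K[0,0]*z,(v-K[1,2])/K[1,1]*z,z],-1)
    return (p-c['tvec'].ravel())@R
E
python3 - <<'E'
from h import *
c=np.load('pics/top0.npz');P=cloud(c);rgb=c['pixels'].astype(int);hsv=cv2.cvtColor(c['pixels'],cv2.COLOR_RGB2HSV).astype(int)
H,S,V=hsv[...,0],hsv[...,1],hsv[...,2]
def box(x0,x1,y0,y1):
    m=np.zeros((420,560),bool);m[int(y0*.7):int(y1*.7),int(x0*.7):int(x1*.7)]=1;return m
def rep(n,m):
    p=P[m];r=cv2.minAreaRect(p[:,:2].astype(np.float32));print(n,m.sum(),p.mean(0).round(4),'z',np.percentile(p[:,2],[5,50,95]).round(3),'rect',np.round(r[0],4),np.round(r[1],3),round(r[2],1))
    return r
d=V<60
z=P[...,2]
a=rep('far',d&box(245,280,255,330)&(z>.05)&(z<.07));b=rep('near',d&box(500,530,300,370)&(z>.05)&(z<.07))
rep('shell',(H>100)&(H<125)&(S>120)&box(380,510,280,350))
rep('label',((S<90)|((H<95)&(S>90)))&box(405,485,295,335)&(z>.1))
rep('green',(H>40)&(H<90)&(S>90)&box(460,490,300,335)&(z>.09))
rep('yellow',(H>15)&(H<38)&(S>90)&box(405,430,295,325)&(z>.09))
rep('plate',((H<8)|(H>172))&(S>120)&box(495,520,300,350)&(z>.1))
rep('gmark',(H>40)&(H<90)&(S>90)&box(350,372,325,345))
rep('rmark',((H<8)|(H>172))&(S>110)&box(415,430,338,355))
rep('base',box(240,535,250,370)&(z>.012)&(z<.03))
rep('bluepk',(H>100)&(H<125)&(S>100)&box(575,645,315,400)&(z>.02))
rep('tower',box(480,540,240,310)&(z>.15))
E
```

```text
far 266 [0.6228 0.3257 0.0588] z [0.054 0.059 0.063] rect [0.6222 0.3262] [0.028 0.125] 78.9
near 205 [ 0.4931 -0.2849  0.059 ] z [0.054 0.059 0.064] rect [ 0.4993 -0.2868] [0.024 0.124] 74.9
shell 929 [ 0.5298 -0.1183  0.1347] z [0.109 0.119 0.144] rect [ 0.4187 -0.0948] [0.215 0.327] 79.1
label 766 [ 0.536  -0.1109  0.1359] z [0.112 0.132 0.145] rect [ 0.4536 -0.038 ] [0.157 0.343] 48.0
green 56 [ 0.5236 -0.1866  0.1135] z [0.108 0.114 0.119] rect [ 0.5233 -0.187 ] [0.014 0.041] 78.8
yellow 68 [ 0.5507 -0.0476  0.1252] z [0.12  0.126 0.131] rect [ 0.5505 -0.0475] [0.018 0.039] 78.7
plate 106 [ 0.5059 -0.2526  0.1429] z [0.103 0.153 0.159] rect [ 0.5075 -0.2543] [0.009 0.068] 78.3
gmark 14 [0.5111 0.0826 0.0196] z [0.015 0.018 0.026] rect [0.512  0.0832] [0.017 0.008] 0.5
rmark 15 [ 0.4638 -0.0581  0.1186] z [0.018 0.023 0.459] rect [ 0.3778 -0.0257] [0.011 0.226] 69.3
base 3050 [0.571  0.0889 0.0191] z [0.014 0.019 0.025] rect [0.6166 0.0107] [0.656 0.265] 79.1
bluepk 1288 [ 0.4376 -0.5114  0.0385] z [0.03  0.035 0.04 ] rect [ 0.3977 -0.2675] [0.148 0.605] 9.6
tower 245 [ 0.6375 -0.2705  0.1967] z [0.152 0.17  0.19 ] rect [ 0.4613 -0.1585] [0.092 0.507] 56.9
```

Station axes: y = (0.1925, 0.981), x = (0.981, -0.1925), yaw about 11.1°. The sled centre at home is at about (0.5365, -0.117), and the plate and label distances agree within 1-3 mm. I'll go to a point behind the plate with the tool x axis turned onto station y.

```bash
python3 -m crank '[{"travel":[0.01,-0.004,0],"yaw":-2},{"travel":[0.035,-0.013,0],"yaw":-6},{"travel":[0.07,-0.026,0],"yaw":-12},{"travel":[0.105,-0.039,0],"yaw":-18},{"travel":[0.14,-0.052,0],"yaw":-24},{"travel":[0.175,-0.065,0],"yaw":-30},{"travel":[0.21,-0.078,0],"yaw":-36},{"travel":[0.245,-0.091,0],"yaw":-42},{"travel":[0.28,-0.104,0],"yaw":-48},{"travel":[0.315,-0.118,0],"yaw":-53},{"travel":[0.34,-0.127,0],"yaw":-56},{"travel":[0.349,-0.13,0],"yaw":-56.8}]' 1 60
python3 -m crank '[{"travel":[0,0,0],"yaw":0},{"travel":[0,0,0],"yaw":0}]'
cat >> h.py <<'E'
U=np.array([.1925,.9813]);X=np.array([.9813,-.1925]);C=np.array([.5365,-.117])  # sled centre at home
def st(p): d=np.asarray(p)[:2]-C; return d@X, d@U-.14   # station x,y
def state():
    from rig import manip
    o=manip.get_obs();x,y=st(o['eef_pos'])
    f=np.array(o['contact_force']);R=np.array(o['eef_rot'])
    print('t%.2f st x%.4f y%.4f z%.4f'%(o['time'],x,y,o['eef_pos'][2]),'F st x%.2f y%.2f z%.2f'%(f[:2]@X,f[:2]@U,f[2]),'w',round(o['gripper_width'],4),'toolx deg',round(float(np.degrees(np.arctan2(R[1,0],R[0,0]))),2))
    return o
E
python3 -c "
from h import *
state()"
```

```text
time: 1.1
eef_pos: [0.5028, -0.3002, 0.2308]
eef_rot: [[0.184, 0.983, 0.0], [0.983, -0.184, 0.002], [0.002, 0.0, -1.0]]
contact_force: [-0.1, -0.4, -0.1]
gripper_width: 0.0002
time: 1.27
eef_pos: [0.5, -0.304, 0.231]
eef_rot: [[0.192, 0.981, -0.001], [0.981, -0.192, -0.0], [-0.0, -0.001, -1.0]]
contact_force: [-0.2, -0.3, -0.6]
gripper_width: -0.0001
t1.27 st x0.0002 y-0.3305 z0.2310 F st x-0.10 y-0.29 z-0.56 w -0.0001 toolx deg 78.93
```

```bash
python3 -m crank '[{"travel":[0,0,0.015],"yaw":0},{"travel":[0,0,0.04],"yaw":0},{"travel":[0,0,0.065],"yaw":0},{"travel":[0,0,0.09],"yaw":0},{"travel":[0,0,0.105],"yaw":0},{"travel":[0,0,0.109],"yaw":0},{"travel":[0,0,0.109],"yaw":0},{"travel":[0,0,0.109],"yaw":0}]'
python3 - <<'E'
from h import *
from rig import capture
state()
fs=[]
for n in('side','top'):
    c=capture(n);state();np.savez('pics/%s1.npz'%n,**c)
    im=c['pixels'][:,:,::-1]
    cv2.imwrite('pics/%s1.png'%n,cv2.resize(im[100:250,200:400] if n=='side' else im[150:300,250:450],(800,600),interpolation=cv2.INTER_CUBIC))
E
```

```text
time: 1.93
eef_pos: [0.4998, -0.3052, 0.1234]
eef_rot: [[0.194, 0.981, 0.001], [0.981, -0.194, -0.001], [-0.001, 0.001, -1.0]]
contact_force: [-0.2, 0.2, 0.2]
gripper_width: 0.0003
t1.93 st x0.0002 y-0.3318 z0.1234 F st x-0.25 y0.11 z0.22 w 0.0003 toolx deg 78.8
t1.98 st x0.0007 y-0.3317 z0.1242 F st x0.37 y-0.12 z0.13 w 0.0 toolx deg 78.83
t2.03 st x0.0010 y-0.3315 z0.1244 F st x-0.78 y0.00 z0.95 w 0.0002 toolx deg 78.85
```

View pics/side1.png

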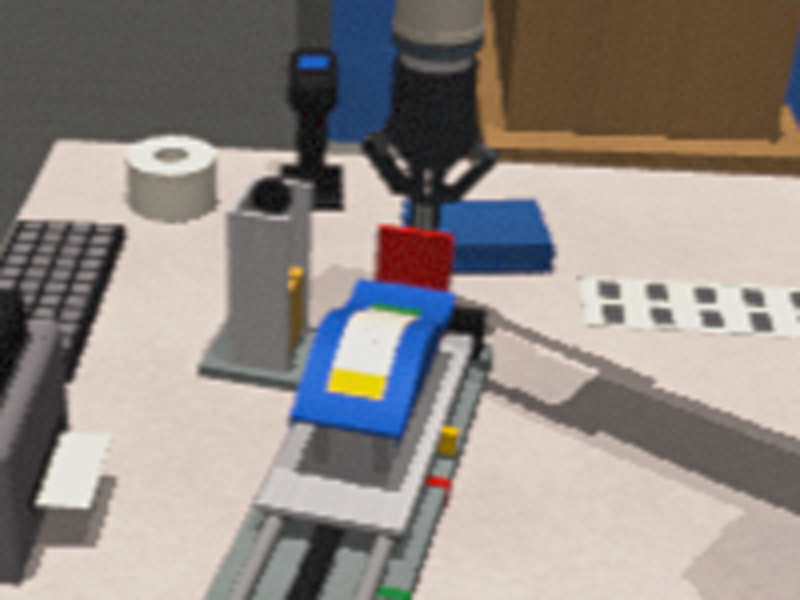

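View pics/top1.png

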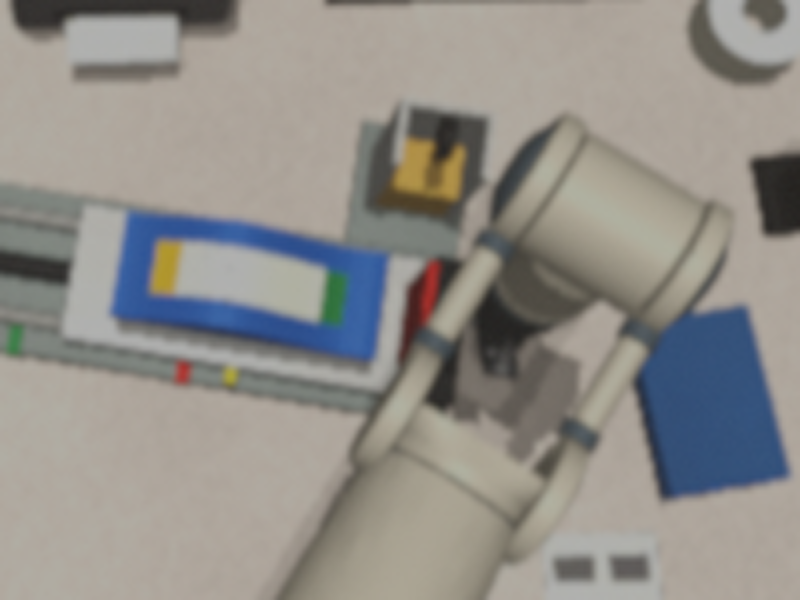

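Side view: the fingertips (~(425,215)) stand right behind the red plate (415,258), centred on it, and the yellow pointer is at (450,440) with the marks clear. Top view agrees, with the gripper clear of the tower and the blue packs. I'll test pointer tracking, then start the push.

```bash
cat >> h.py <<'E'
def track(c):
    P=cloud(c);d=P[...,:2]-C;x=d@X;y=d@U-.14
    h=cv2.cvtColor(c['pixels'],cv2.COLOR_RGB2HSV).astype(int)
    m=(h[...,0]>15)&(h[...,0]<38)&(h[...,1]>110)&(h[...,2]>70)
    zz=P[...,2]
    a=m&(x>-.11)&(x<-.055)&(zz<.08)&(zz>.005)&(abs(y)<.33)
    b=m&(abs(x)<.03)&(zz>.08)&(zz<.16)
    r=[a.sum(),b.sum()]
    if a.any(): r.append('d_pointer %.4f'%(y[a].mean()+.14))
    if b.any(): r.append('d_yellow %.4f zy %.4f'%(y[b].mean()+.07,zz[b].mean()))
    print(*r)
def look(n='side',save=None):
    from rig import capture
    c=capture(n);track(c);state()
    if save: np.savez(save,**c)
    return c
E
python3 -c "
from h import *
track(np.load('pics/side1.npz'));track(np.load('pics/top1.npz'))"
python3 -m crank '[{"travel":[0.004,0,0],"yaw":0},{"travel":[0.008,0,0],"yaw":0},{"travel":[0.012,0,0],"yaw":0},{"travel":[0.016,0,0],"yaw":0},{"travel":[0.02,0,0],"yaw":0},{"travel":[0.024,0,0],"yaw":0},{"travel":[0.028,0,0],"yaw":0},{"travel":[0.031,0,0],"yaw":0},{"travel":[0.034,0,0],"yaw":0},{"travel":[0.037,0,0],"yaw":0},{"travel":[0.041,0,0],"yaw":0},{"travel":[0.045,0,0],"yaw":0}]'
python3 -c "
from h import *
state()"
```

```text
33 174 d_pointer 0.0002 d_yellow -0.5702 zy 0.1215
10 61 d_pointer 0.0013 d_yellow 0.0005 zy 0.1255
time: 3.03
eef_pos: [0.5082, -0.2636, 0.1224]
eef_rot: [[0.195, 0.981, -0.001], [0.981, -0.195, -0.007], [-0.007, 0.001, -1.0]]
contact_force: [-1.0, -14.4, -1.6]
gripper_width: 0.0004
t3.03 st x0.0004 y-0.2893 z0.1224 F st x1.77 y-14.29 z-1.63 w 0.0004 toolx deg 78.73
```

```bash
sed -i 's/b=m&(abs(x)<.03)/b=m\&(abs(x)<.03)\&(abs(y)<.33)/' h.py
python3 -m crank '[{"travel":[0.005,0,0],"yaw":0},{"travel":[0.01,0,0],"yaw":0},{"travel":[0.015,0,0],"yaw":0},{"travel":[0.02,0,0],"yaw":0},{"travel":[0.025,0,0],"yaw":0},{"travel":[0.03,0,0],"yaw":0},{"travel":[0.035,0,0],"yaw":0},{"travel":[0.04,0,0],"yaw":0},{"travel":[0.045,0,0],"yaw":0},{"travel":[0.05,0,0],"yaw":0},{"travel":[0.055,0,0],"yaw":0},{"travel":[0.06,0,0],"yaw":0}]'
python3 -m crank '[{"travel":[0.005,0,0],"yaw":0},{"travel":[0.01,0,0],"yaw":0},{"travel":[0.015,0,0],"yaw":0},{"travel":[0.02,0,0],"yaw":0},{"travel":[0.025,0,0],"yaw":0},{"travel":[0.03,0,0],"yaw":0},{"travel":[0.035,0,0],"yaw":0},{"travel":[0.04,0,0],"yaw":0},{"travel":[0.045,0,0],"yaw":0},{"travel":[0.05,0,0],"yaw":0},{"travel":[0.055,0,0],"yaw":0},{"travel":[0.06,0,0],"yaw":0}]'
python3 -c "
from h import *
state()"
```

```text
time: 4.03
eef_pos: [0.5197, -0.206, 0.1224]
eef_rot: [[0.197, 0.98, -0.0], [0.98, -0.197, -0.009], [-0.009, 0.001, -1.0]]
contact_force: [0.5, -18.8, -2.7]
gripper_width: -0.0
time: 5.03
eef_pos: [0.5315, -0.1472, 0.1224]
eef_rot: [[0.197, 0.98, -0.0], [0.98, -0.197, -0.009], [-0.009, 0.001, -1.0]]
contact_force: [-1.5, -18.7, -1.6]
gripper_width: 0.0004
t5.03 st x0.0009 y-0.1706 z0.1224 F st x2.17 y-18.66 z-1.60 w 0.0004 toolx deg 78.65
```

```bash
python3 -m crank '[{"travel":[0.005,0,0],"yaw":0},{"travel":[0.01,0,0],"yaw":0},{"travel":[0.015,0,0],"yaw":0},{"travel":[0.02,0,0],"yaw":0},{"travel":[0.025,0,0],"yaw":0},{"travel":[0.03,0,0],"yaw":0},{"travel":[0.035,0,0],"yaw":0},{"travel":[0.04,0,0],"yaw":0},{"travel":[0.045,0,0],"yaw":0},{"travel":[0.05,0,0],"yaw":0},{"travel":[0.055,0,0],"yaw":0},{"travel":[0.06,0,0],"yaw":0}]'
python3 -m crank '[{"travel":[0.005,0,0],"yaw":0},{"travel":[0.01,0,0],"yaw":0},{"travel":[0.015,0,0],"yaw":0},{"travel":[0.02,0,0],"yaw":0},{"travel":[0.025,0,0],"yaw":0},{"travel":[0.03,0,0],"yaw":0},{"travel":[0.035,0,0],"yaw":0},{"travel":[0.04,0,0],"yaw":0},{"travel":[0.045,0,0],"yaw":0},{"travel":[0.05,0,0],"yaw":0},{"travel":[0.055,0,0],"yaw":0},{"travel":[0.06,0,0],"yaw":0}]'
python3 -c "
from h import *
state()"
```

```text
time: 6.03
eef_pos: [0.5432, -0.0884, 0.1224]
eef_rot: [[0.197, 0.98, -0.0], [0.98, -0.197, -0.009], [-0.009, 0.002, -1.0]]
contact_force: [-0.7, -18.2, -0.4]
gripper_width: 0.0
time: 7.03
eef_pos: [0.555, -0.0296, 0.1224]
eef_rot: [[0.197, 0.98, 0.0], [0.98, -0.197, -0.009], [-0.009, 0.002, -1.0]]
contact_force: [0.1, -18.2, -1.4]
gripper_width: -0.0002
t7.03 st x0.0013 y-0.0506 z0.1224 F st x3.57 y-17.83 z-1.43 w -0.0002 toolx deg 78.63
```

```bash
python3 -m crank '[{"travel":[0.005,0,0],"yaw":0},{"travel":[0.01,0,0],"yaw":0},{"travel":[0.015,0,0],"yaw":0},{"travel":[0.02,0,0],"yaw":0},{"travel":[0.024,0,0],"yaw":0},{"travel":[0.028,0,0],"yaw":0},{"travel":[0.031,0,0],"yaw":0}]'
python3 -c "
from h import *
state()"
```

```text
time: 7.62
eef_pos: [0.5613, 0.0018, 0.1224]
eef_rot: [[0.196, 0.981, 0.001], [0.981, -0.196, -0.007], [-0.007, 0.002, -1.0]]
contact_force: [1.2, -14.6, 0.5]
gripper_width: 0.0001
t7.62 st x0.0015 y-0.0187 z0.1224 F st x4.01 y-14.13 z0.46 w 0.0001 toolx deg 78.68
```

```bash
python3 -m crank '[{"travel":[0.003,0,0],"yaw":0},{"travel":[0.006,0,0],"yaw":0},{"travel":[0.009,0,0],"yaw":0}]'
python3 -c "
from h import *
look('side','pics/side2.npz')"
```

```text
time: 7.87
eef_pos: [0.5618, 0.0043, 0.1225]
eef_rot: [[0.201, 0.98, -0.003], [0.979, -0.201, -0.02], [-0.02, 0.001, -1.0]]
contact_force: [-8.6, -44.7, 2.7]
gripper_width: 0.0001
43 125 d_pointer 0.2843 d_yellow 0.2813 zy 0.1258
t7.92 st x0.0014 y-0.0162 z0.1225 F st x1.01 y-37.54 z2.40 w 0.0003 toolx deg 78.4
```

At the far stop: force jumped to 44 N and the pointer reads 0.284 (about 0.28 after camera bias). Now I back off and lift over the plate.

```bash
python3 -m crank '[{"travel":[-0.014,0,0],"yaw":0},{"travel":[-0.03,0,-0.002],"yaw":0},{"travel":[-0.037,0,-0.025],"yaw":0},{"travel":[-0.037,0,-0.05],"yaw":0},{"travel":[-0.033,0,-0.06],"yaw":0},{"travel":[-0.02,0,-0.06],"yaw":0},{"travel":[-0.005,0,-0.06],"yaw":0},{"travel":[0.007,0,-0.06],"yaw":0}]'
python3 -c "
from h import *
look('side','pics/side3.npz')"
```

```text
time: 8.58
eef_pos: [0.5641, 0.0237, 0.181]
eef_rot: [[0.192, 0.981, -0.001], [0.981, -0.192, 0.001], [0.001, -0.001, -1.0]]
contact_force: [-0.4, 0.0, -0.3]
gripper_width: 0.0003
45 121 d_pointer 0.2606 d_yellow 0.2598 zy 0.1262
t8.63 st x-0.0004 y0.0053 z0.1807 F st x-1.25 y0.53 z-0.35 w -0.0 toolx deg 79.06
```

```bash
python3 -m crank '[{"travel":[0,0,0.006],"yaw":0},{"travel":[-0.001,0,0.016],"yaw":0},{"travel":[-0.002,0,0.028],"yaw":0},{"travel":[-0.003,0,0.04],"yaw":0},{"travel":[-0.003,0,0.048],"yaw":0}]'
python3 -c "
from h import *
look('side','pics/side4.npz')"
```

```text
time: 9.05
eef_pos: [0.5625, 0.018, 0.1311]
eef_rot: [[0.193, 0.981, -0.003], [0.981, -0.193, -0.0], [-0.001, -0.003, -1.0]]
contact_force: [0.2, 0.0, -0.5]
gripper_width: 0.0002
39 117 d_pointer 0.2459 d_yellow 0.2435 zy 0.1259
t9.10 st x-0.0011 y-0.0025 z0.1298 F st x0.50 y0.49 z-1.82 w 0.0001 toolx deg 78.85
```

```bash
python3 -m crank '[{"travel":[0,0,0],"yaw":0},{"travel":[0,0,0],"yaw":0},{"travel":[0,0,0.001],"yaw":0},{"travel":[0,0,0.002],"yaw":0},{"travel":[0,0,0.004],"yaw":0},{"travel":[0,0,0.006],"yaw":0},{"travel":[0,0,0.007],"yaw":0}]'
python3 -c "
from h import *
look('side','pics/side5.npz')"
```

```text
time: 9.68
eef_pos: [0.5635, 0.0187, 0.1271]
eef_rot: [[0.192, 0.981, -0.0], [0.981, -0.192, 0.0], [0.0, -0.0, -1.0]]
contact_force: [0.9, 0.6, 0.1]
gripper_width: -0.0001
44 110 d_pointer 0.2222 d_yellow 0.2224 zy 0.1260
t9.73 st x0.0003 y-0.0016 z0.1268 F st x0.11 y-0.02 z-0.35 w -0.0001 toolx deg 78.91
```

```bash
python3 -m crank '[{"travel":[0,0,0.005],"yaw":0},{"travel":[0,0,0.011],"yaw":0},{"travel":[-0.002,0,0.017],"yaw":0},{"travel":[-0.004,0,0.022],"yaw":0},{"travel":[-0.006,0,0.026],"yaw":0},{"travel":[-0.008,0,0.029],"yaw":0}]'
python3 -c "
from h import *
look('side','pics/side6.npz')"
```

```text
time: 10.23
eef_pos: [0.5619, 0.0102, 0.0979]
eef_rot: [[0.193, 0.981, -0.0], [0.981, -0.193, -0.001], [-0.001, -0.0, -1.0]]
contact_force: [-0.5, -1.2, 3.8]
gripper_width: -0.0001
39 107 d_pointer 0.2063 d_yellow 0.2055 zy 0.1090
t10.28 st x0.0002 y-0.0106 z0.0974 F st x-0.59 y-2.44 z3.03 w 0.0001 toolx deg 78.87
```

```bash
python3 -m crank '[{"travel":[-0.002,0,0.001],"yaw":0},{"travel":[-0.0035,0,0.001],"yaw":0},{"travel":[-0.005,0,0.001],"yaw":0},{"travel":[-0.0065,0,0.001],"yaw":0},{"travel":[-0.008,0,0.001],"yaw":0}]'
python3 -c "
from h import *
look('side','pics/side7.npz')"
```

```text
time: 10.7
eef_pos: [0.5606, 0.0027, 0.0977]
eef_rot: [[0.193, 0.981, 0.001], [0.981, -0.193, -0.0], [-0.0, 0.001, -1.0]]
contact_force: [-1.3, -2.2, 4.0]
gripper_width: 0.0
40 104 d_pointer 0.1969 d_yellow 0.1950 zy 0.1080
t10.75 st x0.0007 y-0.0181 z0.0977 F st x-0.32 y-2.33 z4.53 w 0.0001 toolx deg 78.89
```

```bash
python3 -m crank '[{"travel":[0,0,-0.0002],"yaw":0},{"travel":[0,0,-0.0005],"yaw":0},{"travel":[0,0,-0.001],"yaw":0},{"travel":[-0.0005,0,-0.0015],"yaw":0},{"travel":[-0.001,0,-0.002],"yaw":0},{"travel":[-0.001,0,-0.0025],"yaw":0}]'
python3 -c "
from h import *
look('side','pics/side8.npz')"
```

```text
time: 11.25
eef_pos: [0.5603, 0.0019, 0.0999]
eef_rot: [[0.193, 0.981, 0.0], [0.981, -0.193, -0.0], [-0.0, 0.0, -1.0]]
contact_force: [-0.6, -3.5, 4.5]
gripper_width: -0.0001
41 103 d_pointer 0.1863 d_yellow 0.1844 zy 0.1067
t11.30 st x0.0005 y-0.0187 z0.1000 F st x0.74 y-3.31 z4.36 w -0.0002 toolx deg 78.9
```

```bash
python3 -m crank '[{"travel":[0,0,-0.0006],"yaw":0},{"travel":[0,0,-0.0012],"yaw":0},{"travel":[0,0,-0.0018],"yaw":0},{"travel":[0,0,-0.0024],"yaw":0},{"travel":[0,0,-0.003],"yaw":0},{"travel":[0,0,-0.0037],"yaw":0},{"travel":[0,0,-0.0044],"yaw":0},{"travel":[0,0,-0.005],"yaw":0}]'
python3 -c "
from h import *
look('side','pics/side9.npz')"
```

```text
time: 11.97
eef_pos: [0.5603, 0.002, 0.1049]
eef_rot: [[0.192, 0.981, 0.0], [0.981, -0.192, 0.0], [0.0, 0.0, -1.0]]
contact_force: [-0.7, -3.9, 4.3]
gripper_width: -0.0
40 98 d_pointer 0.1731 d_yellow 0.1722 zy 0.1062
t12.02 st x0.0005 y-0.0186 z0.1050 F st x-0.49 y-3.57 z3.21 w -0.0 toolx deg 78.9
```

```bash
python3 -m crank '[{"travel":[0,0,-0.0007],"yaw":0},{"travel":[0,0,-0.0014],"yaw":0},{"travel":[0,0,-0.0021],"yaw":0},{"travel":[0,0,-0.0028],"yaw":0},{"travel":[0,0,-0.0035],"yaw":0},{"travel":[0,0,-0.0042],"yaw":0},{"travel":[0,0,-0.0049],"yaw":0},{"travel":[0,0,-0.0056],"yaw":0},{"travel":[0,0,-0.0063],"yaw":0},{"travel":[0,0,-0.007],"yaw":0}]'
python3 -c "
from h import *
look('side','pics/side10.npz')"
```

```text
time: 12.85
eef_pos: [0.5603, 0.0021, 0.1119]
eef_rot: [[0.192, 0.981, 0.0], [0.981, -0.192, 0.0], [0.0, 0.0, -1.0]]
contact_force: [-0.1, -3.0, 3.9]
gripper_width: -0.0001
37 98 d_pointer 0.1591 d_yellow 0.1592 zy 0.1066
t12.90 st x0.0005 y-0.0186 z0.1120 F st x-0.36 y-3.03 z3.87 w 0.0001 toolx deg 78.91
```

```bash
python3 -m crank '[{"travel":[0,0,-0.0006],"yaw":0},{"travel":[0,0,-0.0012],"yaw":0},{"travel":[0,0,-0.0018],"yaw":0},{"travel":[0,0,-0.0024],"yaw":0},{"travel":[0,0,-0.003],"yaw":0},{"travel":[0,0,-0.0036],"yaw":0},{"travel":[0,0,-0.0042],"yaw":0},{"travel":[0,0,-0.0048],"yaw":0},{"travel":[0,0,-0.0054],"yaw":0},{"travel":[0,0,-0.006],"yaw":0},{"travel":[0,0,-0.0066],"yaw":0},{"travel":[0,0,-0.0071],"yaw":0}]'
python3 -c "
from h import *
look('side','pics/side11.npz')"
```

```text
time: 13.9
eef_pos: [0.5603, 0.002, 0.119]
eef_rot: [[0.192, 0.981, 0.0], [0.981, -0.192, 0.0], [0.0, 0.0, -1.0]]
contact_force: [-0.8, -2.9, 4.7]
gripper_width: 0.0004
40 97 d_pointer 0.1421 d_yellow 0.1415 zy 0.1060
t13.95 st x0.0005 y-0.0187 z0.1191 F st x-1.11 y-3.88 z3.97 w 0.0002 toolx deg 78.9
```

```bash
python3 -m crank '[{"travel":[0,0,-0.0005],"yaw":0},{"travel":[0,0,-0.001],"yaw":0},{"travel":[0,0,-0.0015],"yaw":0},{"travel":[0,0,-0.0019],"yaw":0},{"travel":[0,0,-0.0023],"yaw":0},{"travel":[0,0,-0.0026],"yaw":0},{"travel":[0,0,-0.0029],"yaw":0},{"travel":[0,0,-0.0032],"yaw":0},{"travel":[0,0,-0.0034],"yaw":0},{"travel":[0,0,-0.0036],"yaw":0}]'
python3 -c "
from h import *
look('side','pics/side12.npz')"
```

```text
time: 14.78
eef_pos: [0.5603, 0.0021, 0.1225]
eef_rot: [[0.192, 0.981, 0.0], [0.981, -0.192, 0.0], [0.0, 0.0, -1.0]]
contact_force: [-0.5, -1.5, 5.1]
gripper_width: -0.0002
33 92 d_pointer 0.1262 d_yellow 0.1230 zy 0.1049
t14.83 st x0.0004 y-0.0185 z0.1225 F st x-0.22 y-1.57 z4.11 w -0.0002 toolx deg 78.91
```

```bash
python3 -m crank '[{"travel":[0,0,-0.0003],"yaw":0},{"travel":[-0.0003,0,-0.0006],"yaw":0},{"travel":[-0.0006,0,-0.0009],"yaw":0},{"travel":[-0.001,0,-0.0011],"yaw":0},{"travel":[-0.0014,0,-0.0012],"yaw":0},{"travel":[-0.0018,0,-0.0012],"yaw":0},{"travel":[-0.0022,0,-0.0012],"yaw":0},{"travel":[-0.0026,0,-0.0012],"yaw":0},{"travel":[-0.003,0,-0.0012],"yaw":0}]'
python3 -c "
from h import *
look('side','pics/side13.npz')"
```

```text
time: 15.58
eef_pos: [0.5596, -0.001, 0.1236]
eef_rot: [[0.192, 0.981, -0.0], [0.981, -0.192, -0.0], [-0.0, -0.0, -1.0]]
contact_force: [-0.7, -1.1, 4.2]
gripper_width: -0.0001
35 87 d_pointer 0.1020 d_yellow 0.1015 zy 0.1053
t15.63 st x0.0004 y-0.0217 z0.1237 F st x-0.60 y-1.73 z4.23 w -0.0003 toolx deg 78.9
```

```bash
python3 -m crank '[{"travel":[-0.0004,0,0],"yaw":0},{"travel":[-0.0008,0,0],"yaw":0},{"travel":[-0.0013,0,0.0001],"yaw":0},{"travel":[-0.0018,0,0.0003],"yaw":0},{"travel":[-0.0023,0,0.0006],"yaw":0},{"travel":[-0.0028,0,0.001],"yaw":0}]'
python3 -c "
from h import *
look('side','pics/side14.npz')"
```

```text
time: 16.13
eef_pos: [0.5592, -0.0036, 0.1227]
eef_rot: [[0.192, 0.981, 0.0], [0.981, -0.192, 0.0], [0.0, 0.0, -1.0]]
contact_force: [-0.9, -1.3, 4.3]
gripper_width: -0.0002
32 88 d_pointer 0.0872 d_yellow 0.0851 zy 0.1052
t16.18 st x0.0004 y-0.0244 z0.1225 F st x0.31 y0.45 z3.78 w -0.0001 toolx deg 78.91
```

```bash
python3 -m crank '[{"travel":[-0.0005,0,0.0004],"yaw":0},{"travel":[-0.001,0,0.0008],"yaw":0},{"travel":[-0.0015,0,0.0013],"yaw":0},{"travel":[-0.002,0,0.0019],"yaw":0},{"travel":[-0.0025,0,0.0026],"yaw":0},{"travel":[-0.003,0,0.0034],"yaw":0}]'
python3 -c "
from h import *
look('side','pics/side15.npz')"
```

```text
time: 16.68
eef_pos: [0.5585, -0.0066, 0.1192]
eef_rot: [[0.192, 0.981, 0.0], [0.981, -0.192, 0.0], [0.0, -0.0, -1.0]]
contact_force: [0.2, -0.0, 3.7]
gripper_width: -0.0001
36 87 d_pointer 0.0657 d_yellow 0.0679 zy 0.1056
t16.73 st x0.0003 y-0.0275 z0.1190 F st x0.67 y0.86 z2.19 w -0.0 toolx deg 78.91
```

```bash
python3 -m crank '[{"travel":[-0.0007,0,0.001],"yaw":0},{"travel":[-0.0014,0,0.002],"yaw":0},{"travel":[-0.0021,0,0.003],"yaw":0},{"travel":[-0.0028,0,0.0041],"yaw":0},{"travel":[-0.0036,0,0.0053],"yaw":0}]'
python3 -c "
from h import *
look('side','pics/side16.npz')"
```

```text
time: 17.15
eef_pos: [0.5579, -0.0101, 0.1139]
eef_rot: [[0.192, 0.981, 0.0], [0.981, -0.192, 0.0], [0.0, -0.0, -1.0]]
contact_force: [0.3, 0.2, 3.3]
gripper_width: -0.0
34 82 d_pointer 0.0514 d_yellow 0.0519 zy 0.1054
t17.20 st x0.0003 y-0.0312 z0.1135 F st x0.54 y0.89 z4.03 w 0.0 toolx deg 78.9
```

```bash
python3 -m crank '[{"travel":[-0.001,0,0.0009],"yaw":0},{"travel":[-0.002,0,0.0019],"yaw":0},{"travel":[-0.003,0,0.0029],"yaw":0},{"travel":[-0.004,0,0.0039],"yaw":0},{"travel":[-0.005,0,0.0049],"yaw":0},{"travel":[-0.006,0,0.0057],"yaw":0}]'
python3 -c "
from h import *
look('side','pics/side17.npz')"
```

```text
time: 17.7
eef_pos: [0.5567, -0.0161, 0.1081]
eef_rot: [[0.192, 0.981, -0.0], [0.981, -0.192, 0.0], [0.0, -0.0, -1.0]]
contact_force: [-0.2, 1.3, 3.6]
gripper_width: 0.0001
32 52 d_pointer 0.0300 d_yellow 0.0336 zy 0.1065
t17.75 st x0.0003 y-0.0373 z0.1079 F st x0.01 y0.78 z3.94 w 0.0001 toolx deg 78.9
```

```bash
python3 -m crank '[{"travel":[-0.0025,0,-0.006],"yaw":0},{"travel":[-0.0055,0,-0.016],"yaw":0},{"travel":[-0.0075,0,-0.03],"yaw":0},{"travel":[-0.008,0,-0.05],"yaw":0},{"travel":[-0.008,0,-0.075],"yaw":0},{"travel":[-0.008,0,-0.1],"yaw":0},{"travel":[-0.008,0,-0.115],"yaw":0},{"travel":[-0.008,0,-0.12],"yaw":0},{"travel":[-0.008,0,-0.12],"yaw":0},{"travel":[-0.008,0,-0.12],"yaw":0},{"travel":[-0.008,0,-0.12],"yaw":0},{"travel":[-0.008,0,-0.12],"yaw":0}]'
python3 -m crank '[{"travel":[0,0,0],"yaw":0},{"travel":[0,0,0],"yaw":0},{"travel":[0,0,0],"yaw":0},{"travel":[0,0,0],"yaw":0},{"travel":[0,0,0],"yaw":0},{"travel":[0,0,0],"yaw":0},{"travel":[0,0,0],"yaw":0},{"travel":[0,0,0],"yaw":0},{"travel":[0,0,0],"yaw":0},{"travel":[0,0,0],"yaw":0},{"travel":[0,0,0],"yaw":0},{"travel":[0,0,0],"yaw":0}]'
python3 -c "
from h import *
c=look('side')
cv2.imwrite('pics/fin.png',cv2.resize(c['pixels'][:,:,::-1],(800,600)))"
```

```text
time: 18.75
eef_pos: [0.5546, -0.0239, 0.2265]
eef_rot: [[0.192, 0.981, -0.003], [0.981, -0.192, 0.0], [-0.0, -0.003, -1.0]]
contact_force: [-0.3, -0.5, 0.1]
gripper_width: 0.0002
time: 19.75
eef_pos: [0.5552, -0.0239, 0.2283]
eef_rot: [[0.192, 0.981, 0.0], [0.981, -0.192, 0.0], [0.0, 0.0, -1.0]]
contact_force: [-0.5, 0.1, -1.4]
gripper_width: -0.0003
29 78 d_pointer 0.0046 d_yellow 0.0013 zy 0.1259
t19.80 st x0.0004 y-0.0450 z0.2283 F st x-0.52 y-0.50 z0.35 w 0.0003 toolx deg 78.91
```

View pics/fin.png

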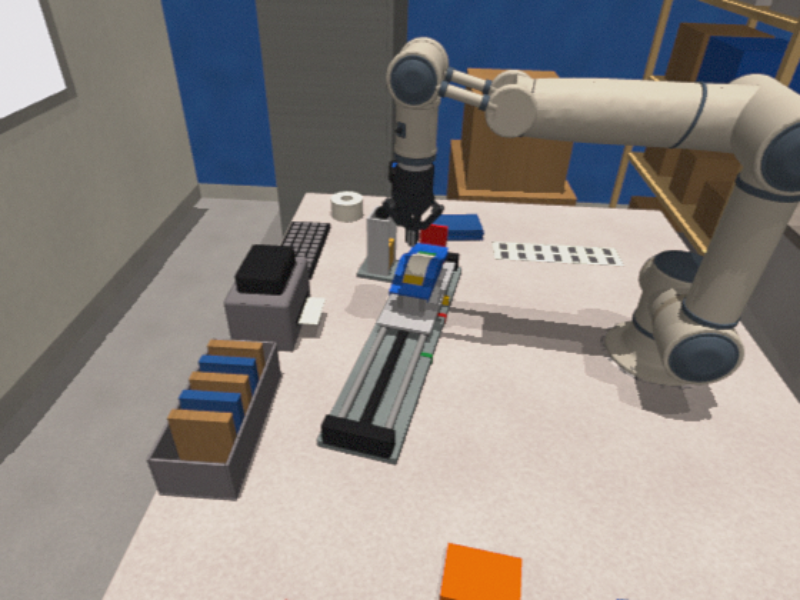

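The picture shows the sled back at the near block, pointer at (446,299) just before the red mark, the shell up, the fingers clear above it, and both packs where they were. I'll wait one more second so it has settled home, re-check and hand in.

```bash
python3 -m crank '[{"travel":[0,0,0],"yaw":0},{"travel":[0,0,0],"yaw":0},{"travel":[0,0,0],"yaw":0},{"travel":[0,0,0],"yaw":0},{"travel":[0,0,0],"yaw":0},{"travel":[0,0,0],"yaw":0},{"travel":[0,0,0],"yaw":0},{"travel":[0,0,0],"yaw":0},{"travel":[0,0,0],"yaw":0},{"travel":[0,0,0],"yaw":0},{"travel":[0,0,0],"yaw":0},{"travel":[0,0,0],"yaw":0}]' >/dev/null
python3 -c "
from h import *
from rig import job
look('side');look('top');print(job.hand_in())"
```

```text
30 79 d_pointer 0.0050 d_yellow 0.0011 zy 0.1257
t20.85 st x0.0004 y-0.0450 z0.2283 F st x0.63 y0.73 z0.22 w 0.0001 toolx deg 78.91
0 67 d_yellow 0.0008 zy 0.1249
t20.90 st x0.0004 y-0.0450 z0.2283 F st x0.24 y-0.21 z-0.65 w 0.0 toolx deg 78.91
the job is handed in; nothing more can be done
None
```

The job is handed in at 20.9 s, with the sled home, the shell up and the arm touching nothing.

- **Push:** I pushed the sled by its red plate in one go to the far stop. The force was about 18 N on the way out and rose to 44 N of fingertip force at the stop. I then backed off and lifted clear, and the weight drew the sled home by itself.
- **Stroke:** I touched down on the green end at about s = -74 mm, before the pointer reached the green mark. I stroked to about s = +74 mm in the yellow, with the shell pressed about 17–21 mm at every camera check. I lifted off at a travel of about 0.03, just past the red mark.

**Last checks:**
- The yellow end of the label puts the sled within about 1 mm of home, unmoved over the last second. The shell is at its rest height.
- The card packs look undisturbed in the side picture; I did not measure them again.
- One reading disagreed: the pointer reads 4–5 mm from home in the side view. I put this down to camera bias, because it matches the roughly 4 mm it read high at the far stop. The top view could not see the pointer at the end.

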